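# Point out the bottle to be put away and its empty well, then record

## Robot

A 6-joint arm with a two-finger parallel gripper is mounted at the origin on the work surface. World frame = base frame: x ahead of the robot, y to its left, z up, the work surface at z = 0. Lengths are in m, angles in rad, forces in N, time in s.
With the tool pointing down it reaches from about 0.375 to 0.925 m from the base axis. Payload 5.7 kg.
Tool frame: the origin (TCP) lies between the finger pads, 19 mm behind the fingertips; this is the grasp point; z points along the fingers, y is the line along which they close (so a half turn about z gives the same grasp; the last joint's range is limited). The gripper opens to 88 mm and grips with 3 to 60 N. Pads are 20 mm wide; open, the fingers measure 115 mm over their backs; the gripper's body (75 mm by 178 mm) begins 61 mm behind the grasp point.
Start: joints at [1.118, 0.359, 1.51, -0, 1.272, -0.115], TCP at [0.199, 0.566, 0.241] pointing down, gripper open.
Joint ranges: [-2.97, 2.97], [-1.01, 2.36], [0.21, 2.38], [-0.96, 4.11], [0.2, 2.71], [-2.98, 2.98]. Speed limits (rad/s): [2.39, 2.39, 3.14, 3.14, 3.14, 3.14].

## Interface

Orientations are given as [roll, pitch, yaw] about the fixed x, y, z axes, in that order (R = Rz(yaw) Ry(pitch) Rx(roll)).
In Python, from station import r gives the robot as it stands.
- The arm moves only by the tool move_arm, never from a script. Its argument "steps" is a list of rows, each an object of numbers: "rx", "ry", "rz": the turn, a rotation vector about the world's x, y, z in rad; "dx", "dy", "dz": the shift along the world's x, y, z in units of 30 mm (1.0 is 30 mm); "hand": the gripper command: -1 is fully open, 1 is shut, values between are in proportion. In form: [{"rx": .., "ry": .., "rz": .., "dx": .., "dy": .., "dz": .., "hand": ..}, ...]. A call has 1 to 8 rows; each row is the pose to reach, as a shift and turn from the pose commanded when the call began; what a row does not reach only later rows make up. A row lasts 1/12 s, in which the tool goes at most 41.7 mm and 7.16 degrees, less where a joint would pass 70% of its speed; a pose out of reach is approached as far as the arm can. A call with a gripper value outside its range is refused whole. The fingers move at their own pace and stop on an object; "grip_force" is the grip in N (left out, the last holds). Time passes only in rows, so rows that repeat a pose let the fingers close. It gives the time, the measured TCP pose, the force, the opening and the grip force at its end, in the units of the state.
- r.state(): the state, without advancing time (a new reading comes with each control period).
- r.capture(name): name is "side" or "top" or "wrist"; returns a dict with "pixels" (480x640x3 uint8, red, green, blue), "range_z" (480x640 float32, m along the optical axis (not along the pixel's ray), 0 where there is no reading), "camera_matrix" (3x3 intrinsics, pixels), "xyz" and "attitude" of the camera in the world. Camera axes: x right, y down, z forward; pixel columns grow to the right and rows downward; lengths in m; the calibration is good to about 2 mm. A picture is of the moment at which its call begins.
- r.hand_in(): hands the job in; it is judged then, once.
The state is a dict: "time": time; "q": joint angles; "joint_velocities": joint speeds; "joint_torque": joint torques, N m; "eef_pos": TCP position; "tool_rot": TCP orientation; "wrist_force": force on the tool from outside, world axes, zero at the start; "ft_torque": the same for the moment, N m; "width": finger opening in m; "grasp_force": force on a finger pad.
Only numpy, scipy, OpenCV 4.12 (cv2) and the standard library are available. Lean on these libraries where they do the work, as an engineer would, in place of code of your own. Each camera call takes 0.05 s, during which the arm holds its last target. There are 200 camera calls.

## Task

Show the stock camera which bottle has to be put away and where: point straight down at the tallest of the three bottles standing on the bench, with your fingertips just above the middle of its cap (about one to two centimetres, not touching), and stay there for two seconds; then point in the same way for two seconds at the one empty well of the white bottle rack, with your fingertips just above the middle of its mouth. After that press the round button on the small grey recorder box all the way down, let it come up again and move away. Touch nothing but the recorder: no bottle or other thing on the bench may be touched, shifted or lifted, and do not point at any other bottle or jar.

Things in the scene. Friction and masses are not known exactly. Their poses are not given: they have to be found in the camera images.
- tall: the tallest bottle: round clear glass body 48 mm in diameter, blue screw cap 30 mm in diameter, 165 mm high over all; loose, upright. Origin: centre of its underside on the bench, z up. It stands in a row with the middle and the wide bottle, about 0.09 to 0.22 m from its neighbour, in any order
- tall_cap (a point): middle of the top face of the tallest bottle's cap, 165 mm above the bench
- middle: bottle of the same glass, diameter and cap, but 120 mm high; not to be pointed at. Origin: centre of its underside, z up
- middle_cap (a point): middle of the top face of that bottle's cap, 120 mm above the bench
- wide: wider and lower bottle, 70 mm in diameter and 105 mm high, same glass, blue cap 38 mm in diameter; not to be pointed at. Origin: centre of its underside, z up
- wide_cap (a point): middle of the top face of the wide bottle's cap, 105 mm above the bench
- rack: bottle rack: fixed white plastic block 160 x 160 x 45 mm with 2 x 2 round blind wells, 53 mm in diameter and 33 mm deep, 75 mm from centre to centre; three hold a jar, one is empty. Origin: centre of its underside, axes along its sides, z up
- well_mouth (a point): centre of the mouth of the empty well (a dark round pad lies on its floor), in the rack's top face, 45 mm above the bench; z up
- jar0: small jar in a well of the rack, glass, 46 mm in diameter, 75 mm high with a blue cap 36 mm in diameter, its top 87 mm above the bench (42 mm above the rack); loose. Beside the empty well only shut fingers have good room. Origin: centre of its underside, z up
- jar1: small jar in a well of the rack, glass, 46 mm in diameter, 75 mm high with a blue cap 36 mm in diameter, its top 87 mm above the bench (42 mm above the rack); loose. Beside the empty well only shut fingers have good room. Origin: centre of its underside, z up
- jar2: small jar in a well of the rack, glass, 46 mm in diameter, 75 mm high with a blue cap 36 mm in diameter, its top 87 mm above the bench (42 mm above the rack); loose. Beside the empty well only shut fingers have good room. Origin: centre of its underside, z up
- jar0_cap (a point): middle of the top face of that jar's cap, 87 mm above the bench
- jar1_cap (a point): middle of the top face of that jar's cap, 87 mm above the bench
- jar2_cap (a point): middle of the top face of that jar's cap, 87 mm above the bench
- key_top (a point): middle of the top face of the round button (28 mm in diameter, off-white) 46 mm above the bench; the button stands 10 mm proud of its round black housing (44 mm in diameter) on the grey recorder box (60 x 60 x 24 mm, fixed to the bench); the button is pressed straight down
- key (a joint): travel of the button in m: 0 is up, 0.006 fully down; sprung, comes up by itself, about 5 N press it fully down
- beaker: empty glass beaker, 68 mm in diameter, 85 mm high; bystander. Origin: centre of its underside
- dish: covered petri dish, 94 mm in diameter, 15 mm high; bystander. Origin: centre of its underside
- tuberack: blue block 60 x 110 x 26 mm with white tube tops, 38 mm high over all; bystander. Origin: centre of its underside
- tipbox: grey pipette tip box 85 x 120 x 50 mm; bystander. Origin: centre of its underside
- pipette: hand pipette lying flat, 210 mm long, 24 mm thick; bystander. Origin: under the middle of its length, y along it
Mind the look-alikes: they are no part of the job. What is shaped like the jar2 but green or yellow is not meant.

How it is judged:
On the way, in this order (a step that is already met when the one before it is completed fails the run):
1. the tool point dwells just above the tallest bottle's cap for 1.5 s: within 20 mm of its middle sideways and 12 to 60 mm above it (horizontal distance between the grasp point and tall_cap below 0.02 m and z of the grasp point in the frame of tall_cap between 0.012 and 0.06 m), for 1.5 s.
2. the tool point dwells just above the mouth of the empty well for 1.5 s: within 20 mm of its middle sideways and 12 to 60 mm above it (horizontal distance between the grasp point and well_mouth below 0.02 m and z of the grasp point in the frame of well_mouth between 0.012 and 0.06 m), for 1.5 s.
3. the recorder's button is pressed down, at least 4.5 of its 6 mm (value of joint key above 0.0045 m), for 0.05 s.
At the end, for the whole second after the job is handed in: the button is up again (under 1.5 mm), and every bottle, jar and bystander is at rest within 6 mm of where it started, bottles and jars upright within 0.1 rad (value of joint key below 0.0015 m and distance of each of tall, middle, wide, jar0, jar1, jar2, beaker, dish, tuberack, tipbox, pipette from where it was at the start of the episode below 0.006 m and angle between each of tall, middle, wide, jar0, jar1, jar2's own z axis and vertical below 0.1 rad and linear speed of each of tall, middle, wide, jar0, jar1, jar2, beaker, dish, tuberack, tipbox, pipette below 0.02 m/s); the robot touches nothing.
It fails at once if the tallest bottle, another bottle or a jar is touched (over 0.5 N) (contact force between any of the fingers, the arm and tall above 0.5 N or contact force between any of the fingers, the arm and middle above 0.5 N or contact force between any of the fingers, the arm and wide above 0.5 N or contact force between any of the fingers, the arm and jar0 above 0.5 N or contact force between any of the fingers, the arm and jar1 above 0.5 N or contact force between any of the fingers, the arm and jar2 above 0.5 N).
It fails at once if the rack or a bystander is touched (over 0.5 N) (contact force between any of the fingers, the arm and rack above 0.5 N or contact force between any of the fingers, the arm and beaker above 0.5 N or contact force between any of the fingers, the arm and dish above 0.5 N or contact force between any of the fingers, the arm and tuberack above 0.5 N or contact force between any of the fingers, the arm and tipbox above 0.5 N or contact force between any of the fingers, the arm and pipette above 0.5 N).
It fails at once if a bottle, jar or bystander is shifted or lifted by more than 6 mm (distance of any of tall, middle, wide, jar0, jar1, jar2, beaker, dish, tuberack, tipbox, pipette from where it was at the start of the episode above 0.006 m).
It fails at once if the tool point comes to just above the cap of another bottle or jar (within 15 mm sideways, 12 to 40 mm above) ((horizontal distance between the grasp point and middle_cap below 0.015 m and z of the grasp point in the frame of middle_cap between 0.012 and 0.04 m) or (horizontal distance between the grasp point and wide_cap below 0.015 m and z of the grasp point in the frame of wide_cap between 0.012 and 0.04 m) or (horizontal distance between the grasp point and jar0_cap below 0.015 m and z of the grasp point in the frame of jar0_cap between 0.012 and 0.04 m) or (horizontal distance between the grasp point and jar1_cap below 0.015 m and z of the grasp point in the frame of jar1_cap between 0.012 and 0.04 m) or (horizontal distance between the grasp point and jar2_cap below 0.015 m and z of the grasp point in the frame of jar2_cap between 0.012 and 0.04 m)).
It also fails if it takes over 53 s, if anything falls off the work surface, if the arm or the gripper's body presses on something with over 40 N, if the wrist force passes 120 N, or if a joint passes its speed limit or range.

## Working session

There is one attempt and no reset: what is moved stays moved. The work goes in short steps, Python scripts to look and compute and a tool call to move; the robot and the scene stay as the last step left them, time stands still between calls to the robot, and variables do not carry over. Pictures are saved under pics/ and viewed, at most 10 in all, crops included, and the job is handed in when it is done.

Besides the shell and the picture viewer there is one more tool, called after ">>>" as name(argument=value, ...), one argument or row to a line, values as JSON. move_arm: Moves the arm, as the interface text tells. Its arguments: {"type":"object","properties":{"steps":{"type":"array","items":{"type":"object","properties":{"rx":{"type":"number"},"ry":{"type":"number"},"rz":{"type":"number"},"dx":{"type":"number"},"dy":{"type":"number"},"dz":{"type":"number"},"hand":{"type":"number"}}}},"grip_force":{"type":"number"}},"required":["steps"]}

```bash
mkdir -p pics
cat > h.py <<'E'
import numpy as np, cv2
from station import r
from scipy.spatial.transform import Rotation as R
def cap(n):
    c=r.capture(n); a=np.array(c["attitude"],float)
    M=a if a.shape==(3,3) else R.from_euler("xyz",a).as_matrix()
    K=np.array(c["camera_matrix"]); z=c["range_z"]
    v,u=np.mgrid[:480,:640]
    d=np.stack([(u-K[0,2])/K[0,0],(v-K[1,2])/K[1,1],np.ones_like(u,float)],-1)@M.T
    p=np.array(c["xyz"])
    return c["pixels"],p+d*z[...,None],p,d,z
def onplane(p,d,h): return p+d*((h-p[2])/d[2])
E
python3 - <<'E'
from h import *
for n in("top","side"):
    im,P,p,d,z=cap(n); cv2.imwrite(f"pics/{n}0.png",im[...,::-1]); print(n,p,(z==0).mean())
    print(P[240,320])
print(r.state())
E
```

```text
top [ 0.37987439 -0.04830157  1.10823185] 0.004186197916666667
[ 6.00599323e-01 -7.35022943e-02 -3.64260959e-04]
side [-0.09603048 -0.65689537  1.0938012 ] 0.004111328125
[ 0.58808723 -0.04325925  0.00358016]
{'time': 0.1, 'q': array([ 1.11791452e+00,  3.59452304e-01,  1.51129955e+00, -9.78707850e-06,
        1.27250207e+00, -1.15088894e-01]), 'joint_velocities': array([-0.00047514, -0.00061992, -0.00172437,  0.00188482,  0.0021718 ,
        0.00071907]), 'joint_torque': array([ 1.39784511e-04, -5.16361392e+01, -2.71403521e+01,  6.78057061e-02,
        2.75225256e-02, -7.65450636e-06]), 'eef_pos': array([0.19859144, 0.56556538, 0.2405915 ]), 'tool_rot': array([-3.13994130e+00, -1.81483482e-04,  2.80380247e+00]), 'wrist_force': array([-0.04911421, -0.30633365, -0.06263919]), 'ft_torque': array([-0.02531101, -0.00591636,  0.05577825]), 'grasp_force': 0.0, 'width': 0.08752526682041782}
```

View pics/top0.png

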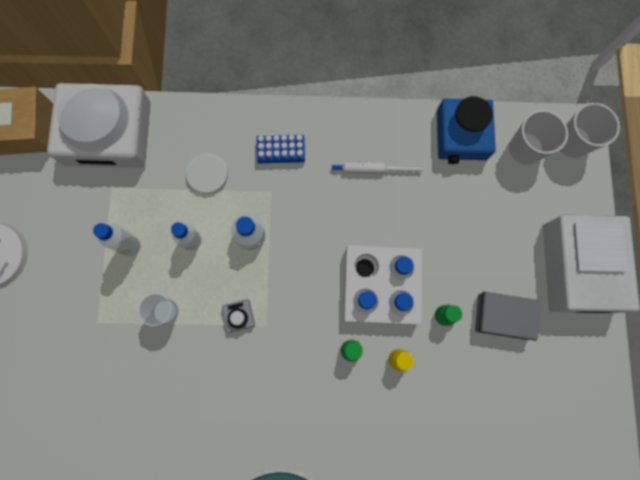

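View pics/side0.png

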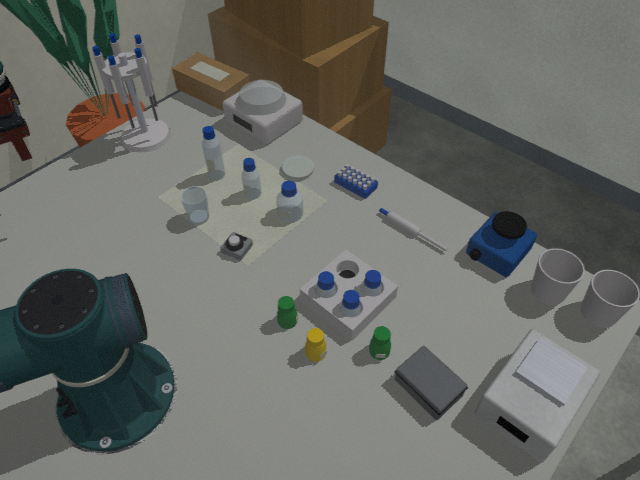

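Run:
```python
from h import *
for n in("top","side"):
    im,P,p,d,z=cap(n); hsv=cv2.cvtColor(im,cv2.COLOR_RGB2HSV)
    m=cv2.inRange(hsv,(95,110,50),(130,255,255)); m=cv2.morphologyEx(m,cv2.MORPH_OPEN,np.ones((3,3)))
    k,l,s,c=cv2.connectedComponentsWithStats(m)
    for i in range(1,k):
        if s[i,4]<60: continue
        q=P[l==i]; zz=q[:,2]; zt=np.percentile(zz,90); t=q[abs(zz-zt)<.006]
        print(n,s[i],c[i].round(),"ztop",zt.round(3),"mid",((t.min(0)+t.max(0))/2).round(3),"size",np.ptp(t,axis=0).round(3))
```

```text
top [ 438   99   57   61 2208] [462. 135.] ztop 0.062 mid [ 0.858 -0.399  0.061] size [0.127 0.114 0.01 ]
top [257 155  48   8 296] [281. 159.] ztop 0.028 mid [0.783 0.019 0.026] size [0.014 0.106 0.009]
top [236 217  19  19 284] [245. 226.] ztop 0.106 mid [0.608 0.082 0.105] size [0.034 0.037 0.009]
top [ 94 223  18  17 236] [103. 231.] ztop 0.166 mid [0.578 0.344 0.165] size [0.027 0.028 0.009]
top [172 223  16  15 190] [179. 230.] ztop 0.121 mid [0.593 0.21  0.12 ] size [0.025 0.026 0.009]
top [395 257  18  18 258] [404. 265.] ztop 0.088 mid [ 0.536 -0.245  0.087] size [0.032 0.031 0.01 ]
top [358 291  19  18 266] [367. 300.] ztop 0.089 mid [ 0.464 -0.169  0.087] size [0.032 0.034 0.008]
top [395 293  18  18 263] [403. 301.] ztop 0.089 mid [ 0.462 -0.244  0.087] size [0.032 0.032 0.008]
side [203 126  12  14 132] [208. 132.] ztop 0.167 mid [0.577 0.342 0.166] size [0.032 0.029 0.01 ]
side [244 158  11  14 131] [249. 164.] ztop 0.121 mid [0.593 0.21  0.12 ] size [0.026 0.03  0.01 ]
side [335 175  43  23 364] [356. 187.] ztop 0.028 mid [0.804 0.014 0.027] size [0.068 0.108 0.01 ]
side [282 181  15  16 201] [289. 188.] ztop 0.107 mid [0.605 0.081 0.106] size [0.036 0.038 0.01 ]
side [ 467  216   70   60 1998] [501. 248.] ztop 0.062 mid [ 0.857 -0.403  0.062] size [0.129 0.117 0.01 ]
side [365 270  16  19 250] [373. 279.] ztop 0.089 mid [ 0.534 -0.249  0.088] size [0.035 0.034 0.009]
side [318 272  16  18 241] [326. 280.] ztop 0.089 mid [ 0.461 -0.171  0.088] size [0.035 0.034 0.01 ]
side [343 290  16  19 260] [351. 299.] ztop 0.089 mid [ 0.46  -0.247  0.088] size [0.035 0.034 0.009]
```

The top view shows:
- **Bottle row:** blue caps at (103,231) z≈.166, (179,230) z≈.121 and (245,226) z≈.106. The first is the tall one.
- **Rack:** at (384,285), with jars at (404,265), (367,300) and (403,301). The dark empty well is at (366,267).
- **Green/yellow look-alikes:** (352,351), (402,360) and (449,315).
- **Recorder button:** (237,318).

The side view agrees: tall cap at (208,132), empty well at (347,269), button at (235,240).

Next I'll measure the well and button, and check one crop.

Run:
```python
from h import *
im,P,p,d,z=cap("top")
x0=[cv2.resize(im[v-40:v+40,u-40:u+40],(256,256),interpolation=cv2.INTER_NEAREST) for u,v in((110,240),(380,280),(237,318))]
cv2.imwrite("pics/crop.png",np.hstack(x0)[...,::-1])
def box(im,P,u,v,s,lo,hi):
    q=P[v-s:v+s,u-s:u+s].reshape(-1,3); t=q[(q[:,2]>lo)&(q[:,2]<hi)]
    return len(t),((t.min(0)+t.max(0))/2).round(4),np.median(t,0).round(4),np.ptp(t,axis=0).round(3)
print("btn",box(im,P,237,318,12,.042,.05)); print("housing",box(im,P,237,318,22,.03,.05));print("rec",box(im,P,237,318,25,.018,.05))
print("wellfloor",box(im,P,366,267,14,-.01,.02)); print("rack",box(im,P,384,285,48,.040,.049))
# all tall-ish obstacles: jars neighbours, beaker, anything above .03
m=(P[...,2]>.03).astype(np.uint8); k,l,s,c=cv2.connectedComponentsWithStats(m)
for i in range(1,k):
    if s[i,4]>30:
        q=P[l==i]; print(c[i].round(),q.min(0).round(3),q.max(0).round(3))
im,P,p,d,z=cap("side")
print("btn",box(im,P,235,240,10,.042,.05)); print("rack",box(im,P,348,292,55,.040,.049)); print("ray well",onplane(p,d[269,347],.045),"btn",onplane(p,d[240,235],.046))
```

```text
btn (131, array([0.4255, 0.0965, 0.0459]), array([0.4255, 0.0965, 0.0453]), array([0.025, 0.025, 0.008]))
housing (342, array([0.426 , 0.0959, 0.04  ]), array([0.4255, 0.0949, 0.0371]), array([0.041, 0.042, 0.02 ]))
rec (803, array([0.4309, 0.098 , 0.034 ]), array([0.4302, 0.0962, 0.0255]), array([0.068, 0.07 , 0.032]))
wellfloor (415, array([ 0.5418, -0.1749,  0.0122]), array([ 0.5422, -0.1748,  0.0125]), array([0.048, 0.048, 0.013]))
rack (3911, array([ 0.5012, -0.2085,  0.0445]), array([ 0.4992, -0.2093,  0.0444]), array([0.163, 0.163, 0.009]))
[ 98. 124.] [ 0.38  -0.048  0.03 ] [0.925 0.512 1.108]
[ 23. 118.] [ 0.38  -0.048  0.03 ] [0.913 0.637 1.108]
[467. 127.] [ 0.38  -0.462  0.03 ] [ 0.925 -0.048  1.108]
[567. 131.] [ 0.38  -0.716  0.03 ] [ 0.901 -0.048  1.108]
[248. 230.] [ 0.38  -0.048  0.03 ] [0.644 0.116 1.108]
[593. 264.] [ 0.38  -0.727  0.03 ] [ 0.651 -0.048  1.108]
[185. 234.] [ 0.38  -0.048  0.031] [0.617 0.235 1.108]
[115. 237.] [ 0.38  -0.048  0.031] [0.602 0.366 1.108]
[385. 285.] [ 0.38 -0.29  0.03] [ 0.584 -0.048  1.108]
[510. 315.] [ 0.38 -0.54  0.03] [ 0.49  -0.048  1.108]
[155. 308.] [ 0.38  -0.048  0.03 ] [0.471 0.288 1.108]
[450. 314.] [ 0.38  -0.364  0.03 ] [ 0.462 -0.048  1.108]
[238. 317.] [0.405 0.075 0.03 ] [0.447 0.117 0.05 ]
[352. 350.] [ 0.342 -0.164  0.03 ] [ 0.385 -0.048  1.108]
[402. 360.] [ 0.323 -0.262  0.03 ] [ 0.38  -0.048  1.108]
btn (74, array([0.4221, 0.096 , 0.0459]), array([0.4212, 0.0957, 0.0458]), array([0.028, 0.029, 0.008]))
rack (2607, array([ 0.4545, -0.2474,  0.0445]), array([ 0.4927, -0.2121,  0.045 ]), array([0.257, 0.241, 0.009]))
ray well [ 0.53731832 -0.17364357  0.045     ] btn [0.42307818 0.09000287 0.046     ]
```

View pics/crop.png

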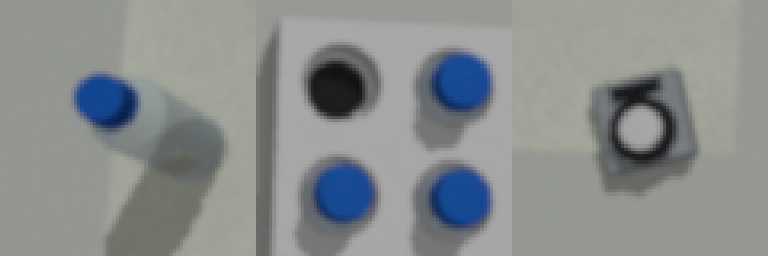

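The crop confirms the choices: the tall bottle (its cap leaning outward in perspective), the dark-padded empty well at the upper left of the rack, and the off-white button in its black ring.

Targets:
- **Tall cap:** (0.578, 0.343, 0.165)
- **Well:** (0.538, -0.171, 0.045). The pitch from the rack centre agrees with this.
- **Button:** (0.424, 0.096, 0.046)

I'm moving with the fingers shut.

>>> move_arm(
  steps=[
    {"dx": 0.6,"dy": -0.7,"hand": 1},
    {"dx": 1.2,"dy": -1.4,"hand": 1},
    {"dx": 1.9,"dy": -2.1,"hand": 1},
    {"dx": 2.6,"dy": -2.8,"hand": 1},
    {"dx": 3.3,"dy": -3.5,"hand": 1},
    {"dx": 4,"dy": -4.2,"hand": 1},
    {"dx": 4.6,"dy": -4.9,"hand": 1},
    {"dx": 5,"dy": -5.5,"hand": 1},
  ],
)

```text
$.steps[0]: bad value
```

>>> move_arm(
  steps=[
    {"rx": 0,"ry": 0,"rz": 0,"dx": 0.6,"dy": -0.7,"dz": 0,"hand": 1},
    {"rx": 0,"ry": 0,"rz": 0,"dx": 1.2,"dy": -1.4,"dz": 0,"hand": 1},
    {"rx": 0,"ry": 0,"rz": 0,"dx": 1.9,"dy": -2.1,"dz": 0,"hand": 1},
    {"rx": 0,"ry": 0,"rz": 0,"dx": 2.6,"dy": -2.8,"dz": 0,"hand": 1},
    {"rx": 0,"ry": 0,"rz": 0,"dx": 3.3,"dy": -3.5,"dz": 0,"hand": 1},
    {"rx": 0,"ry": 0,"rz": 0,"dx": 4,"dy": -4.2,"dz": 0,"hand": 1},
    {"rx": 0,"ry": 0,"rz": 0,"dx": 4.6,"dy": -4.9,"dz": 0,"hand": 1},
    {"rx": 0,"ry": 0,"rz": 0,"dx": 5,"dy": -5.5,"dz": 0,"hand": 1},
  ],
)

```text
time: 0.97
eef_pos: [0.3505, 0.3997, 0.2414]
tool_rot: [3.141, 0.001, 2.803]
wrist_force: [-0.4, 0.6, -0.3]
width: 0.0383
grasp_force: 0.0
```

>>> move_arm(
  steps=[
    {"rx": 0,"ry": 0,"rz": 0,"dx": 1,"dy": -0.25,"dz": 0,"hand": 1},
    {"rx": 0,"ry": 0,"rz": 0,"dx": 2,"dy": -0.5,"dz": 0,"hand": 1},
    {"rx": 0,"ry": 0,"rz": 0,"dx": 3,"dy": -0.75,"dz": 0,"hand": 1},
    {"rx": 0,"ry": 0,"rz": 0,"dx": 4,"dy": -1,"dz": 0,"hand": 1},
    {"rx": 0,"ry": 0,"rz": 0,"dx": 5,"dy": -1.25,"dz": 0,"hand": 1},
    {"rx": 0,"ry": 0,"rz": 0,"dx": 6,"dy": -1.5,"dz": 0,"hand": 1},
    {"rx": 0,"ry": 0,"rz": 0,"dx": 7,"dy": -1.75,"dz": 0,"hand": 1},
    {"rx": 0,"ry": 0,"rz": 0,"dx": 7.6,"dy": -1.9,"dz": 0,"hand": 1},
  ],
)

```text
time: 1.63
eef_pos: [0.58, 0.3429, 0.2411]
tool_rot: [3.141, 0.001, 2.802]
wrist_force: [0.0, 0.7, -0.2]
width: 0.0004
grasp_force: 0.0
```

Run:
```python
from h import *
a,_,_,_,_=cap("top");b,_,_,_,_=cap("side"); print(r.state()["eef_pos"],r.state()["width"])
x=[cv2.resize(a[170:310,40:240],(400,280)),cv2.resize(b[70:210,140:340],(400,280))]
cv2.imwrite("pics/over.png",np.hstack(x)[...,::-1])
```

```text
[0.58000335 0.34286096 0.24081354] 0.0002630693725882925
```

View pics/over.png

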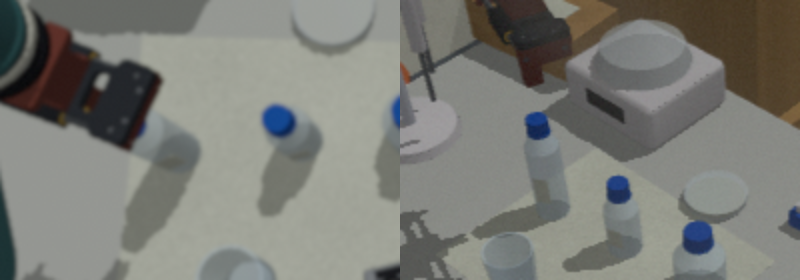

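The fingertips hang directly above the tall cap: side crop (532,82), with the cap top at (537,118). I'll lower to about 15 mm over it and hold.

>>> move_arm(
  steps=[
    {"rx": 0,"ry": 0,"rz": 0,"dx": 0,"dy": 0,"dz": -0.4,"hand": 1},
    {"rx": 0,"ry": 0,"rz": 0,"dx": 0,"dy": 0,"dz": -0.8,"hand": 1},
    {"rx": 0,"ry": 0,"rz": 0,"dx": 0,"dy": 0,"dz": -1.1,"hand": 1},
    {"rx": 0,"ry": 0,"rz": 0,"dx": 0,"dy": 0,"dz": -1.4,"hand": 1},
    {"rx": 0,"ry": 0,"rz": 0,"dx": 0,"dy": 0,"dz": -1.4,"hand": 1},
    {"rx": 0,"ry": 0,"rz": 0,"dx": 0,"dy": 0,"dz": -1.4,"hand": 1},
    {"rx": 0,"ry": 0,"rz": 0,"dx": 0,"dy": 0,"dz": -1.4,"hand": 1},
    {"rx": 0,"ry": 0,"rz": 0,"dx": 0,"dy": 0,"dz": -1.4,"hand": 1},
  ],
)

```text
time: 2.4
eef_pos: [0.5771, 0.3444, 0.2]
tool_rot: [3.141, 0.001, 2.804]
wrist_force: [0.9, -0.6, -0.1]
width: 0.0001
grasp_force: 0.0
```

>>> move_arm(
  steps=[
    {"rx": 0,"ry": 0,"rz": 0,"dx": 0,"dy": 0,"dz": 0,"hand": 1},
    {"rx": 0,"ry": 0,"rz": 0,"dx": 0,"dy": 0,"dz": 0,"hand": 1},
    {"rx": 0,"ry": 0,"rz": 0,"dx": 0,"dy": 0,"dz": 0,"hand": 1},
    {"rx": 0,"ry": 0,"rz": 0,"dx": 0,"dy": 0,"dz": 0,"hand": 1},
    {"rx": 0,"ry": 0,"rz": 0,"dx": 0,"dy": 0,"dz": 0,"hand": 1},
    {"rx": 0,"ry": 0,"rz": 0,"dx": 0,"dy": 0,"dz": 0,"hand": 1},
    {"rx": 0,"ry": 0,"rz": 0,"dx": 0,"dy": 0,"dz": 0,"hand": 1},
    {"rx": 0,"ry": 0,"rz": 0,"dx": 0,"dy": 0,"dz": 0,"hand": 1},
  ],
)

```text
time: 3.07
eef_pos: [0.5768, 0.344, 0.1993]
tool_rot: [-3.141, -0.0, 2.804]
wrist_force: [-0.7, 0.5, 0.2]
width: 0.0004
grasp_force: 0.0
```

>>> move_arm(
  steps=[
    {"rx": 0,"ry": 0,"rz": 0,"dx": 0,"dy": 0,"dz": 0,"hand": 1},
    {"rx": 0,"ry": 0,"rz": 0,"dx": 0,"dy": 0,"dz": 0,"hand": 1},
    {"rx": 0,"ry": 0,"rz": 0,"dx": 0,"dy": 0,"dz": 0,"hand": 1},
    {"rx": 0,"ry": 0,"rz": 0,"dx": 0,"dy": 0,"dz": 0,"hand": 1},
    {"rx": 0,"ry": 0,"rz": 0,"dx": 0,"dy": 0,"dz": 0,"hand": 1},
    {"rx": 0,"ry": 0,"rz": 0,"dx": 0,"dy": 0,"dz": 0,"hand": 1},
    {"rx": 0,"ry": 0,"rz": 0,"dx": 0,"dy": 0,"dz": 0,"hand": 1},
    {"rx": 0,"ry": 0,"rz": 0,"dx": 0,"dy": 0,"dz": 0,"hand": 1},
  ],
)

```text
time: 3.73
eef_pos: [0.5768, 0.3441, 0.1993]
tool_rot: [-3.141, -0.0, 2.804]
wrist_force: [0.1, 0.7, -0.4]
width: 0.0005
grasp_force: 0.0
```

>>> move_arm(
  steps=[
    {"rx": 0,"ry": 0,"rz": 0,"dx": 0,"dy": 0,"dz": 0,"hand": 1},
    {"rx": 0,"ry": 0,"rz": 0,"dx": 0,"dy": 0,"dz": 0,"hand": 1},
    {"rx": 0,"ry": 0,"rz": 0,"dx": 0,"dy": 0,"dz": 0,"hand": 1},
    {"rx": 0,"ry": 0,"rz": 0,"dx": 0,"dy": 0,"dz": 0,"hand": 1},
    {"rx": 0,"ry": 0,"rz": 0,"dx": 0,"dy": 0,"dz": 0.4,"hand": 1},
    {"rx": 0,"ry": 0,"rz": 0,"dx": 0,"dy": 0,"dz": 0.8,"hand": 1},
    {"rx": 0,"ry": 0,"rz": 0,"dx": 0,"dy": 0,"dz": 1.2,"hand": 1},
    {"rx": 0,"ry": 0,"rz": 0,"dx": 0,"dy": 0,"dz": 1.6,"hand": 1},
  ],
)

```text
time: 4.4
eef_pos: [0.5773, 0.3443, 0.2495]
tool_rot: [3.141, 0.001, 2.804]
wrist_force: [1.1, -0.1, 0.0]
width: 0.0002
grasp_force: 0.0
```

>>> move_arm(
  steps=[
    {"rx": 0,"ry": 0,"rz": 0,"dx": 0,"dy": -0.9,"dz": 0,"hand": 1},
    {"rx": 0,"ry": 0,"rz": 0,"dx": -0.1,"dy": -1.8,"dz": 0,"hand": 1},
    {"rx": 0,"ry": 0,"rz": 0,"dx": -0.2,"dy": -2.7,"dz": 0,"hand": 1},
    {"rx": 0,"ry": 0,"rz": 0,"dx": -0.3,"dy": -3.6,"dz": 0,"hand": 1},
    {"rx": 0,"ry": 0,"rz": 0,"dx": -0.4,"dy": -4.5,"dz": 0,"hand": 1},
    {"rx": 0,"ry": 0,"rz": 0,"dx": -0.5,"dy": -5.4,"dz": 0,"hand": 1},
    {"rx": 0,"ry": 0,"rz": 0,"dx": -0.6,"dy": -6.3,"dz": 0,"hand": 1},
    {"rx": 0,"ry": 0,"rz": 0,"dx": -0.7,"dy": -7.2,"dz": 0,"hand": 1},
  ],
)

```text
time: 5.07
eef_pos: [0.5562, 0.1269, 0.249]
tool_rot: [3.141, 0.002, 2.804]
wrist_force: [-1.4, 1.0, 0.1]
width: 0.0003
grasp_force: 0.0
```

>>> move_arm(
  steps=[
    {"rx": 0,"ry": 0,"rz": 0,"dx": 0,"dy": -0.9,"dz": 0,"hand": 1},
    {"rx": 0,"ry": 0,"rz": 0,"dx": -0.1,"dy": -1.8,"dz": 0,"hand": 1},
    {"rx": 0,"ry": 0,"rz": 0,"dx": -0.2,"dy": -2.7,"dz": 0,"hand": 1},
    {"rx": 0,"ry": 0,"rz": 0,"dx": -0.3,"dy": -3.6,"dz": 0,"hand": 1},
    {"rx": 0,"ry": 0,"rz": 0,"dx": -0.4,"dy": -4.5,"dz": 0,"hand": 1},
    {"rx": 0,"ry": 0,"rz": 0,"dx": -0.5,"dy": -5.4,"dz": 0,"hand": 1},
    {"rx": 0,"ry": 0,"rz": 0,"dx": -0.6,"dy": -6.3,"dz": 0,"hand": 1},
    {"rx": 0,"ry": 0,"rz": 0,"dx": -0.6,"dy": -7.2,"dz": 0,"hand": 1},
  ],
)

```text
time: 5.73
eef_pos: [0.5377, -0.0893, 0.249]
tool_rot: [-3.142, 0.002, 2.804]
wrist_force: [0.5, 0.7, -0.1]
width: 0.0004
grasp_force: 0.0
```

>>> move_arm(
  steps=[
    {"rx": 0,"ry": 0,"rz": 0,"dx": 0,"dy": -0.8,"dz": 0,"hand": 1},
    {"rx": 0,"ry": 0,"rz": 0,"dx": 0,"dy": -1.6,"dz": 0,"hand": 1},
    {"rx": 0,"ry": 0,"rz": 0,"dx": 0,"dy": -2.3,"dz": 0,"hand": 1},
    {"rx": 0,"ry": 0,"rz": 0,"dx": 0,"dy": -2.8,"dz": 0,"hand": 1},
    {"rx": 0,"ry": 0,"rz": 0,"dx": 0,"dy": -2.8,"dz": 0,"hand": 1},
  ],
)

```text
time: 6.15
eef_pos: [0.5385, -0.1749, 0.2485]
tool_rot: [-3.14, 0.003, 2.802]
wrist_force: [0.5, -0.2, -0.4]
width: 0.0002
grasp_force: 0.0
```

>>> move_arm(
  steps=[
    {"rx": 0,"ry": 0,"rz": 0,"dx": 0,"dy": 0.1,"dz": -0.7,"hand": 1},
    {"rx": 0,"ry": 0,"rz": 0,"dx": 0,"dy": 0.1,"dz": -1.5,"hand": 1},
    {"rx": 0,"ry": 0,"rz": 0,"dx": 0,"dy": 0.1,"dz": -2.3,"hand": 1},
    {"rx": 0,"ry": 0,"rz": 0,"dx": 0,"dy": 0.1,"dz": -3,"hand": 1},
    {"rx": 0,"ry": 0,"rz": 0,"dx": 0,"dy": 0.1,"dz": -3.5,"hand": 1},
    {"rx": 0,"ry": 0,"rz": 0,"dx": 0,"dy": 0.1,"dz": -3.5,"hand": 1},
  ],
)

```text
time: 6.65
eef_pos: [0.536, -0.1671, 0.1399]
tool_rot: [3.141, -0.005, 2.804]
wrist_force: [-0.2, 0.6, -0.3]
width: 0.0002
grasp_force: 0.0
```

Run:
```python
from h import *
b,_,_,_,_=cap("side");a,_,_,_,_=cap("wrist"); print(r.state()["eef_pos"])
cv2.imwrite("pics/well.png",np.hstack([cv2.resize(b[190:350,250:450],(400,320)),cv2.resize(a,(400,320))])[...,::-1])
```

```text
[ 0.53789222 -0.16819867  0.14266814]
```

View pics/well.png

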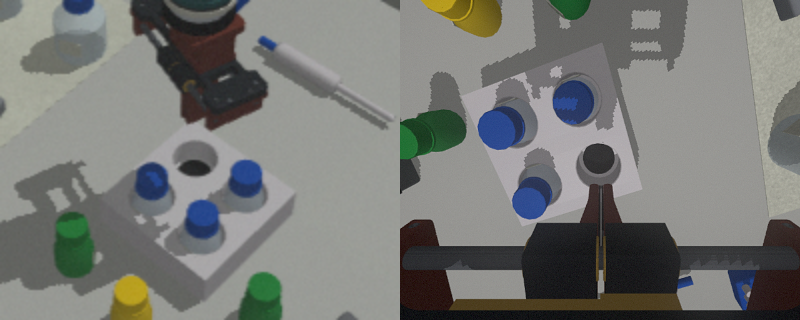

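The fingers are lined up over the empty well: side crop, tips at (197,122) and mouth at (195,158). In the wrist view the tips meet the dark mouth at (598,185). I'll lower and hold.

>>> move_arm(
  steps=[
    {"rx": 0,"ry": 0,"rz": 0,"dx": 0,"dy": -0.1,"dz": -0.5,"hand": 1},
    {"rx": 0,"ry": 0,"rz": 0,"dx": 0,"dy": -0.1,"dz": -1,"hand": 1},
    {"rx": 0,"ry": 0,"rz": 0,"dx": 0,"dy": -0.1,"dz": -1.5,"hand": 1},
    {"rx": 0,"ry": 0,"rz": 0,"dx": 0,"dy": -0.1,"dz": -1.8,"hand": 1},
    {"rx": 0,"ry": 0,"rz": 0,"dx": 0,"dy": -0.1,"dz": -2,"hand": 1},
    {"rx": 0,"ry": 0,"rz": 0,"dx": 0,"dy": -0.1,"dz": -2,"hand": 1},
    {"rx": 0,"ry": 0,"rz": 0,"dx": 0,"dy": -0.1,"dz": -2,"hand": 1},
    {"rx": 0,"ry": 0,"rz": 0,"dx": 0,"dy": -0.1,"dz": -2,"hand": 1},
  ],
)

```text
time: 7.42
eef_pos: [0.5386, -0.1722, 0.0833]
tool_rot: [-3.141, 0.002, 2.804]
wrist_force: [0.1, 0.6, 0.5]
width: 0.0003
grasp_force: 0.0
```

>>> move_arm(
  steps=[
    {"rx": 0,"ry": 0,"rz": 0,"dx": 0,"dy": 0,"dz": 0,"hand": 1},
    {"rx": 0,"ry": 0,"rz": 0,"dx": 0,"dy": 0,"dz": 0,"hand": 1},
    {"rx": 0,"ry": 0,"rz": 0,"dx": 0,"dy": 0,"dz": 0,"hand": 1},
    {"rx": 0,"ry": 0,"rz": 0,"dx": 0,"dy": 0,"dz": 0,"hand": 1},
    {"rx": 0,"ry": 0,"rz": 0,"dx": 0,"dy": 0,"dz": 0,"hand": 1},
    {"rx": 0,"ry": 0,"rz": 0,"dx": 0,"dy": 0,"dz": 0,"hand": 1},
    {"rx": 0,"ry": 0,"rz": 0,"dx": 0,"dy": 0,"dz": 0,"hand": 1},
    {"rx": 0,"ry": 0,"rz": 0,"dx": 0,"dy": 0,"dz": 0,"hand": 1},
  ],
)

```text
time: 8.08
eef_pos: [0.5378, -0.1719, 0.0823]
tool_rot: [-3.142, -0.0, 2.804]
wrist_force: [-0.4, -0.6, 0.6]
width: 0.0004
grasp_force: 0.0
```

>>> move_arm(
  steps=[
    {"rx": 0,"ry": 0,"rz": 0,"dx": 0,"dy": 0,"dz": 0,"hand": 1},
    {"rx": 0,"ry": 0,"rz": 0,"dx": 0,"dy": 0,"dz": 0,"hand": 1},
    {"rx": 0,"ry": 0,"rz": 0,"dx": 0,"dy": 0,"dz": 0,"hand": 1},
    {"rx": 0,"ry": 0,"rz": 0,"dx": 0,"dy": 0,"dz": 0,"hand": 1},
    {"rx": 0,"ry": 0,"rz": 0,"dx": 0,"dy": 0,"dz": 0,"hand": 1},
    {"rx": 0,"ry": 0,"rz": 0,"dx": 0,"dy": 0,"dz": 0,"hand": 1},
    {"rx": 0,"ry": 0,"rz": 0,"dx": 0,"dy": 0,"dz": 0,"hand": 1},
    {"rx": 0,"ry": 0,"rz": 0,"dx": 0,"dy": 0,"dz": 0,"hand": 1},
  ],
)

```text
time: 8.75
eef_pos: [0.5379, -0.172, 0.0823]
tool_rot: [-3.142, 0.0, 2.804]
wrist_force: [0.8, -0.1, -0.5]
width: 0.0002
grasp_force: 0.0
```

>>> move_arm(
  steps=[
    {"rx": 0,"ry": 0,"rz": 0,"dx": 0,"dy": 0,"dz": 0,"hand": 1},
    {"rx": 0,"ry": 0,"rz": 0,"dx": 0,"dy": 0,"dz": 0,"hand": 1},
    {"rx": 0,"ry": 0,"rz": 0,"dx": 0,"dy": 0,"dz": 0,"hand": 1},
    {"rx": 0,"ry": 0,"rz": 0,"dx": 0,"dy": 0,"dz": 0,"hand": 1},
    {"rx": 0,"ry": 0,"rz": 0,"dx": 0,"dy": 0,"dz": 0.8,"hand": 1},
    {"rx": 0,"ry": 0,"rz": 0,"dx": 0,"dy": 0,"dz": 1.7,"hand": 1},
    {"rx": 0,"ry": 0,"rz": 0,"dx": 0,"dy": 0,"dz": 2.7,"hand": 1},
    {"rx": 0,"ry": 0,"rz": 0,"dx": 0,"dy": 0,"dz": 3.6,"hand": 1},
  ],
)

```text
time: 9.42
eef_pos: [0.5377, -0.1718, 0.1916]
tool_rot: [-3.142, -0.0, 2.804]
wrist_force: [0.6, 0.6, -0.2]
width: 0.0006
grasp_force: 0.0
```

>>> move_arm(
  steps=[
    {"rx": 0,"ry": 0,"rz": 0,"dx": -0.3,"dy": 0.8,"dz": 0,"hand": 1},
    {"rx": 0,"ry": 0,"rz": 0,"dx": -0.6,"dy": 1.6,"dz": 0,"hand": 1},
    {"rx": 0,"ry": 0,"rz": 0,"dx": -1,"dy": 2.4,"dz": 0,"hand": 1},
    {"rx": 0,"ry": 0,"rz": 0,"dx": -1.3,"dy": 3.2,"dz": 0,"hand": 1},
    {"rx": 0,"ry": 0,"rz": 0,"dx": -1.7,"dy": 4,"dz": 0,"hand": 1},
    {"rx": 0,"ry": 0,"rz": 0,"dx": -2,"dy": 4.8,"dz": 0,"hand": 1},
    {"rx": 0,"ry": 0,"rz": 0,"dx": -2.4,"dy": 5.6,"dz": 0,"hand": 1},
    {"rx": 0,"ry": 0,"rz": 0,"dx": -2.8,"dy": 6.4,"dz": 0,"hand": 1},
  ],
)

```text
time: 10.08
eef_pos: [0.4532, 0.0211, 0.1904]
tool_rot: [3.142, 0.0, 2.804]
wrist_force: [0.4, 0.4, -0.5]
width: 0.0005
grasp_force: 0.0
```

>>> move_arm(
  steps=[
    {"rx": 0,"ry": 0,"rz": 0,"dx": -0.3,"dy": 0.8,"dz": 0,"hand": 1},
    {"rx": 0,"ry": 0,"rz": 0,"dx": -0.7,"dy": 1.6,"dz": 0,"hand": 1},
    {"rx": 0,"ry": 0,"rz": 0,"dx": -1,"dy": 2.5,"dz": 0,"hand": 1},
    {"rx": 0,"ry": 0,"rz": 0,"dx": -1,"dy": 2.5,"dz": -0.8,"hand": 1},
    {"rx": 0,"ry": 0,"rz": 0,"dx": -1,"dy": 2.5,"dz": -1.6,"hand": 1},
    {"rx": 0,"ry": 0,"rz": 0,"dx": -1,"dy": 2.5,"dz": -2.3,"hand": 1},
    {"rx": 0,"ry": 0,"rz": 0,"dx": -1,"dy": 2.5,"dz": -2.7,"hand": 1},
    {"rx": 0,"ry": 0,"rz": 0,"dx": -1,"dy": 2.5,"dz": -2.7,"hand": 1},
  ],
)

```text
time: 10.75
eef_pos: [0.4219, 0.095, 0.1073]
tool_rot: [-3.14, -0.004, 2.804]
wrist_force: [-0.3, 0.9, 0.4]
width: 0.0002
grasp_force: 0.0
```

Run:
```python
from h import *
b,_,_,_,_=cap("side");a,_,_,_,_=cap("wrist"); print(r.state()["eef_pos"])
cv2.imwrite("pics/key.png",np.hstack([cv2.resize(b[150:310,140:340],(400,320)),cv2.resize(a,(400,320))])[...,::-1])
```

```text
[0.42363902 0.09505358 0.10931643]
```

View pics/key.png

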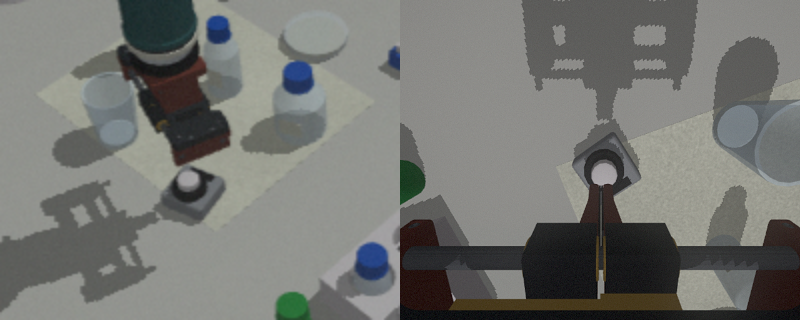

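The fingers are centred over the button: side crop (190,180), wrist view (603,175). The beaker and bottles are clear, so I'll press gently.

>>> move_arm(
  steps=[
    {"rx": 0,"ry": 0,"rz": 0,"dx": 0,"dy": 0,"dz": -0.5,"hand": 1},
    {"rx": 0,"ry": 0,"rz": 0,"dx": 0,"dy": 0,"dz": -1,"hand": 1},
    {"rx": 0,"ry": 0,"rz": 0,"dx": 0,"dy": 0,"dz": -1.3,"hand": 1},
    {"rx": 0,"ry": 0,"rz": 0,"dx": 0,"dy": 0,"dz": -1.45,"hand": 1},
    {"rx": 0,"ry": 0,"rz": 0,"dx": 0,"dy": 0,"dz": -1.55,"hand": 1},
    {"rx": 0,"ry": 0,"rz": 0,"dx": 0,"dy": 0,"dz": -1.6,"hand": 1},
    {"rx": 0,"ry": 0,"rz": 0,"dx": 0,"dy": 0,"dz": -1.6,"hand": 1},
    {"rx": 0,"ry": 0,"rz": 0,"dx": 0,"dy": 0,"dz": -1.6,"hand": 1},
  ],
)

```text
time: 11.52
eef_pos: [0.424, 0.095, 0.0618]
tool_rot: [-3.142, 0.0, 2.804]
wrist_force: [-1.4, -0.1, 3.4]
width: 0.0003
grasp_force: 1.6
```

>>> move_arm(
  steps=[
    {"rx": 0,"ry": 0,"rz": 0,"dx": 0,"dy": 0,"dz": -0.05,"hand": 1},
    {"rx": 0,"ry": 0,"rz": 0,"dx": 0,"dy": 0,"dz": -0.1,"hand": 1},
    {"rx": 0,"ry": 0,"rz": 0,"dx": 0,"dy": 0,"dz": -0.12,"hand": 1},
    {"rx": 0,"ry": 0,"rz": 0,"dx": 0,"dy": 0,"dz": -0.14,"hand": 1},
    {"rx": 0,"ry": 0,"rz": 0,"dx": 0,"dy": 0,"dz": -0.14,"hand": 1},
    {"rx": 0,"ry": 0,"rz": 0,"dx": 0,"dy": 0,"dz": -0.14,"hand": 1},
  ],
)

```text
time: 12.02
eef_pos: [0.4241, 0.095, 0.0586]
tool_rot: [3.141, 0.001, 2.804]
wrist_force: [-5.1, -1.6, 26.5]
width: 0.0004
grasp_force: 13.3
```

Bottomed out: 26 N, and the tips have travelled the full stroke. I'll retract and move away.

>>> move_arm(
  steps=[
    {"rx": 0,"ry": 0,"rz": 0,"dx": 0,"dy": 0,"dz": 0.2,"hand": 1},
    {"rx": 0,"ry": 0,"rz": 0,"dx": 0,"dy": 0,"dz": 0.7,"hand": 1},
    {"rx": 0,"ry": 0,"rz": 0,"dx": 0,"dy": 0,"dz": 1.5,"hand": 1},
    {"rx": 0,"ry": 0,"rz": 0,"dx": 0,"dy": 0,"dz": 2.4,"hand": 1},
    {"rx": 0,"ry": 0,"rz": 0,"dx": 0,"dy": 0,"dz": 3.3,"hand": 1},
    {"rx": 0,"ry": 0,"rz": 0,"dx": 0,"dy": 0,"dz": 4.2,"hand": 1},
    {"rx": 0,"ry": 0,"rz": 0,"dx": 0,"dy": -0.8,"dz": 5,"hand": 1},
    {"rx": 0,"ry": 0,"rz": 0,"dx": 0,"dy": -1.6,"dz": 5,"hand": 1},
  ],
)

```text
time: 12.68
eef_pos: [0.4271, 0.0472, 0.2114]
tool_rot: [3.139, 0.008, 2.807]
wrist_force: [0.9, -0.7, 0.8]
width: 0.0006
grasp_force: 0.0
```

>>> move_arm(
  steps=[
    {"rx": 0,"ry": 0,"rz": 0,"dx": 0,"dy": -0.8,"dz": 0,"hand": 1},
    {"rx": 0,"ry": 0,"rz": 0,"dx": 0,"dy": -1.4,"dz": 0,"hand": 1},
    {"rx": 0,"ry": 0,"rz": 0,"dx": 0,"dy": -1.6,"dz": 0,"hand": 1},
    {"rx": 0,"ry": 0,"rz": 0,"dx": 0,"dy": -1.6,"dz": 0,"hand": 1},
    {"rx": 0,"ry": 0,"rz": 0,"dx": 0,"dy": -1.6,"dz": 0,"hand": 1},
  ],
)

```text
time: 13.1
eef_pos: [0.4238, -0.0006, 0.2069]
tool_rot: [3.141, -0.0, 2.803]
wrist_force: [0.6, 0.3, 0.5]
width: 0.0003
grasp_force: 0.0
```

Run:
```python
from h import *
im,P,_,_,_=cap("side"); q=P[230:250,225:245].reshape(-1,3); print(q[:,2].max(), r.state()["eef_pos"], r.state()["wrist_force"])
print(r.hand_in())
```

```text
0.0513974391747567 [ 4.23685007e-01 -2.45596008e-04  2.06891178e-01] [-0.62745332  0.73243037  0.35331191]
the job is handed in; nothing more can be done
None
```

The job is handed in, with no verdict returned: I pointed at the tallest bottle and then the empty well for about 2 s each, pressed the button to its stop (26 N), released it and moved away, and the force readings showed no contact except at the button.

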